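# Dose mark under the syrup nozzle, then turn and present the plate

### The job

Take the dished plate by its wooden grip and slide it along the worktop, without lifting it, until the small dome on its rim is right under the syrup nozzle's tip and points straight at the stand's post; pause there for a second. Then draw it straight back clear of the nozzle, lift it about 10 cm there in front of the stand, and only then turn it in the air a quarter turn counter-clockwise (seen from above), so that the dome points to the robot's left, square to the nozzle arm. Keep the plate level and the ball in the middle of the dish all the while, do not push the stand or disturb the other things, and finish still holding the plate up, still and level, in front of the stand.

Things in the scene. Friction and masses are not known exactly. Their poses are not given: they have to be found in the camera images.
- plate: Round steel plate, 156 mm across, 0.25 to 0.5 kg; flat rim 20 mm high round a shallow dish (110 mm, slope 6 degrees). A wire handle arches over it along its y (uprights at y +-67 mm), wooden grip on top. Slippery 128 mm underside (friction about 0.15); its centre is the origin. z up, x points to the dome on the rim, at first away from the robot within 0.35 rad.
- grip (a point): Centre of the wooden grip: a flat-sided bar 16 mm wide (plate x), 52 mm long (plate y), 24 mm high, centred 100 mm above the plate's underside, straight above its centre. Pinch it from above across its 16 mm (fingers closing along the plate's x).
- dome (a point): Top of the small dark steel dome (12 mm across, 6 mm above the rim) on the plate's rim, 66 mm from the plate's centre along its x axis, 26 mm above its underside: the marked spot.
- dish_centre (a point): Where the ball's centre lies when it rests in the middle of the dish (25 mm above the plate's underside, on its axis).
- ball: Loose hard candy ball, orange-brown, 30 mm across, 14 to 28 g, resting in the middle of the dish. The body's origin is on its surface and turns with it.
- ball_center (a point): Centre of the ball.
- stand: Fixed syrup stand: steel foot 90 mm square, 10 mm high; post with white reservoir (72 mm across, 95 to 168 mm up). A 14 mm arm runs from the post 100 mm along the stand's -x (roughly to the robot), top at 73 mm, ending in a downward nozzle (20 mm, tapering). Origin: post axis, under the foot. x points away from the robot within 0.12 rad, y left. In front: along -x, within 100 mm to either side.
- nozzle_tip (a point): Lower end of the nozzle, 34 mm above the worktop, at the stand's (-100, 0) mm. The dome passes beneath it with 8 mm to spare while the plate stands on the worktop; the plate cannot be lifted while its rim is under the nozzle.
- timer: White round kitchen timer, 65 mm across, 51 mm high, bystander on the side of the stand where the plate is not. Origin: centre of its underside.
- tape_roll: Roll of tan tape lying flat, 104 mm across, 25 mm high, bystander at the right. Origin: centre of its underside.
- portion_cup: Small steel sauce cup, 68 mm across, 40 mm high, bystander right of the stand. Origin: centre of its underside.
Mind the look-alikes: they are no part of the job. What is meant by the ball is not turquoise, and is the smaller of those in its own colour.

How it is judged:
By the outcome, as a careful person would: the job done as asked, in the order asked, and still so for the second after the job is handed in, while the arm keeps its last pose, push and grip.
It also fails if it takes over 58 s, if anything falls off the work surface, if the arm or the gripper's body presses on something with over 40 N, if the wrist force passes 120 N, or if a joint passes its speed limit or range.

### The arm

A 6-joint arm with a two-finger parallel gripper is mounted at the origin on a cart in front of the work surface, level with it; the furniture and walls round the work are solid. World frame = base frame: x ahead of the robot, y to its left, z up, the work surface at z = 0. Lengths are in mm, angles in rad, forces in N, time in s.
With the tool pointing down it reaches from about 350 to 975 mm from the base axis. Payload 7.1 kg.
Tool frame: the origin (TCP) lies midway between the tips of the shut fingers; the grasp point (between the pads) lies 19 mm behind it (ctrl.grip_depth is the distance from the TCP to the grasp point, in mm); z points along the fingers, y is the line along which they close (so a half turn about z gives the same grasp; the last joint's range is limited). The gripper opens to 88 mm and grips with 3 to 60 N. Pads are 20 mm wide; open, the fingers measure 115 mm over their backs; the gripper's body (75 mm by 178 mm) begins 61 mm behind the grasp point.
Start: joints at [1.256, 0.423, 1.63, -0, 1.089, -0.019], TCP at [182.159, 597.849, 222.675] pointing down, gripper open.
Joint ranges: [-3, 3], [-0.9, 2.11], [0.09, 2.58], [-1.31, 4.45], [0.11, 2.69], [-2.54, 2.54]. Speed limits (rad/s): [2.39, 2.39, 3.01, 3.14, 3.14, 3.14].

### API

Orientations are given as a rotation vector (axis times angle).
In Python, from workcell import ctrl, cams gives the robot as it stands.
- The arm moves only by the tool move_arm, never from a script. Its argument "steps" is a list of rows, each a list of 3 entries, a list of its own where there are three numbers: the shift along the tool's x, y, z in units of 25 mm (1.0 is 25 mm), then the turn about the tool's z in units of 5 degrees (1.0 is 5 degrees), then the closure, from 0 (fully open) to 1 (shut). A call has 1 to 20 rows; each row shifts and turns the commanded pose from where the row before left it, along the tool's axes as they then stand; what a row does not reach is not made up. A row lasts 1/12 s, in which the tool goes at most 41.7 mm and 7.16 degrees, less where a joint would pass 70% of its speed; a pose out of reach is approached as far as the arm can. A call is refused whole if a number of a shift passes 1 or a number of a turn 1, either way. A call with a gripper value outside its range is refused whole. The fingers move at their own pace and stop on an object; the grip force is fixed at half the most. Time passes only in rows, so rows that do not move let the fingers close. It gives the time, the measured TCP pose, the force, the opening and the grip force at its end, in the units of the state.
- ctrl.get_obs(): the state, without advancing time (a new reading comes with each control period).
- cams.get_image(name): name is "side" or "top" or "wrist"; returns a dict with "image" (420x560x3 uint8, red, green, blue), "camera_matrix" (3x3 intrinsics, pixels), "xyz" and "rotation" of the camera in the world; the wrist camera has in their place "mount" (4x4, takes a point from camera to tool coordinates, whose origin is the TCP and whose axes are the flange's). Camera axes: x right, y down, z forward; pixel columns grow to the right and rows downward; lengths in mm; the calibration is good to about 2 mm. A picture is of the moment at which its call begins: read the wrist's pose just before it. There is no depth.
- ctrl.close_job(): hands the job in; it is judged then, once.
Trained networks look in the newest picture that a camera, given by its name, has taken for a name from the list of things; names that differ only in an ending like _2 or _b are one class to them, and where a whole thing is asked for, a point or a joint stands for the part that bears it (a point fixed in the world has none). Each returns a list of dicts, best first, with "p" (0 to 1); they miss things now and then, are a little off and sometimes report something else, mostly with a low value. They report only what shows in the picture. A call takes as long as a camera call. They do not tell look-alikes from the thing itself.
- cams.boxes_of(camera, thing): "rect" ([centre column, centre row, width, height] in pixels, round what is visible of it).
- cams.cut_out(camera, thing): "pixels" (420x560 bool, what is visible of it) and "rect" ([centre column, centre row, width, height] in pixels, round what is visible of it).
The state is a dict: "t": time; "qpos": joint angles; "qvel": joint speeds; "joint_torque": joint torques, N m; "ee_pos": TCP position; "orientation": TCP orientation; "ft_force": force on the tool from outside, world axes, zero at the start; "moment": the same for the moment, N m; "width": finger opening in mm; "grasp_force": force on a finger pad.
Only numpy, scipy, OpenCV 4.12 (cv2) and the standard library are available. Lean on these libraries where they do the work, as an engineer would, in place of code of your own. Each camera call takes 0.05 s, during which the arm holds its last target. There are 200 camera calls.

## Working session

There is one attempt and no reset: what is moved stays moved. The work goes in short steps, Python scripts to look and compute and a tool call to move; the robot and the scene stay as the last step left them, time stands still between calls to the robot, and variables do not carry over. Pictures are saved under pics/ and viewed, at most 10 in all, crops included, and the job is handed in when it is done.

Besides the shell and the picture viewer there is one more tool, called after "Emit:" in YAML: its name, and indented under it one key for each argument. move_arm: Moves the arm, as the interface text tells. Its arguments: {"type":"object","properties":{"steps":{"type":"array"}},"required":["steps"]}

```bash
mkdir -p pics; ls
cat > h.py <<'E'
import numpy as np, cv2
from workcell import ctrl, cams
def ray(im,u,v):
    K=np.array(im["camera_matrix"]);R=np.array(im["rotation"])
    d=R@np.linalg.inv(K)@np.array([u,v,1.]);return np.array(im["xyz"]),d
def at_z(im,u,v,z):
    o,d=ray(im,u,v);return o+d*(z-o[2])/d[2]
def proj(im,p):
    K=np.array(im["camera_matrix"]);R=np.array(im["rotation"])
    c=R.T@(np.array(p,float)-np.array(im["xyz"]));q=K@c;return q[:2]/q[2]
def save(im,n):cv2.imwrite("pics/"+n,im["image"][:,:,::-1])
E
python3 - <<'E'
from h import *
a=cams.get_image("top");b=cams.get_image("side");save(a,"top0.png");save(b,"side0.png")
cv2.imwrite("pics/both0.png",cv2.resize(np.vstack([a["image"],b["image"]])[:,:,::-1],None,fx=.71,fy=.71))
for c in("top","side"):
  for t in("plate","grip","dome","ball","stand","nozzle_tip","timer","tape_roll","portion_cup"):
    try: print(c,t,[(np.round(r["rect"]).tolist(),round(r["p"],2)) for r in cams.boxes_of(c,t)][:4])
    except Exception as e: print(c,t,e)
print(a["xyz"],b["xyz"]);o=ctrl.get_obs();print(o["t"],o["ee_pos"],o["orientation"],o["width"],ctrl.grip_depth)
E
```

```text
pics
top plate [([345.0, 217.0, 58.0, 55.0], 0.8)]
top grip [([341.0, 216.0, 61.0, 58.0], 0.86)]
top dome [([342.0, 214.0, 60.0, 58.0], 0.68)]
top ball [([392.0, 268.0, 10.0, 18.0], 0.5), ([339.0, 217.0, 13.0, 5.0], 0.4)]
top stand [([263.0, 157.0, 34.0, 68.0], 0.94), ([342.0, 162.0, 23.0, 25.0], 0.7)]
top nozzle_tip [([266.0, 157.0, 34.0, 62.0], 0.97), ([178.0, 230.0, 22.0, 22.0], 0.46)]
top timer [([178.0, 231.0, 24.0, 22.0], 0.86)]
top tape_roll [([386.0, 158.0, 39.0, 36.0], 0.87), ([340.0, 215.0, 62.0, 59.0], 0.68)]
top portion_cup [([341.0, 161.0, 23.0, 27.0], 0.96), ([341.0, 213.0, 64.0, 57.0], 0.42)]
side plate [([357.0, 209.0, 67.0, 61.0], 0.64)]
side grip [([355.0, 208.0, 66.0, 65.0], 0.59)]
side dome [([356.0, 210.0, 75.0, 61.0], 0.88)]
side ball [([426.0, 200.0, 14.0, 10.0], 0.74), ([438.0, 236.0, 19.0, 22.0], 0.51)]
side stand [([243.0, 177.0, 43.0, 73.0], 0.7), ([369.0, 150.0, 39.0, 33.0], 0.25)]
side nozzle_tip [([243.0, 175.0, 49.0, 78.0], 0.9)]
side timer [([180.0, 304.0, 33.0, 30.0], 0.84)]
side tape_roll [([369.0, 149.0, 40.0, 34.0], 0.7)]
side portion_cup [([325.0, 166.0, 24.0, 26.0], 0.77), ([245.0, 177.0, 49.0, 76.0], 0.27)]
[ 335.605872   -129.75446305 1118.95368391] [ -95.91836638  144.68740183 1013.0677054 ]
1.0 [182.17358092 597.86569731 222.694588  ] [-4.63026881e-01 -3.10728019e+00 -5.37708324e-05] 87.87307381232314 18.700000000000003
```

Run:
```python
from h import *
a=cv2.imread("pics/top0.png");b=cv2.imread("pics/side0.png")
f=lambda im,x,y,w,h,s:cv2.resize(im[y:y+h,x:x+w],None,fx=s,fy=s,interpolation=cv2.INTER_CUBIC)
cv2.imwrite("pics/c0.png",np.vstack([np.hstack([f(a,230,110,200,150,2),f(b,210,120,200,150,2)]),np.hstack([f(a,300,175,100,75,4),f(b,310,170,100,75,4)])]))
```

```text
(no output)
```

View pics/both0.png

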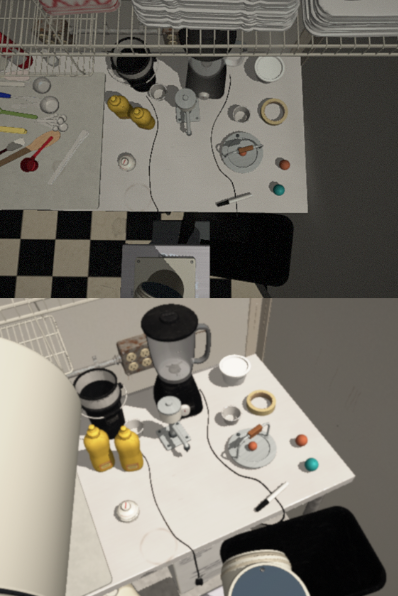

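View pics/c0.png

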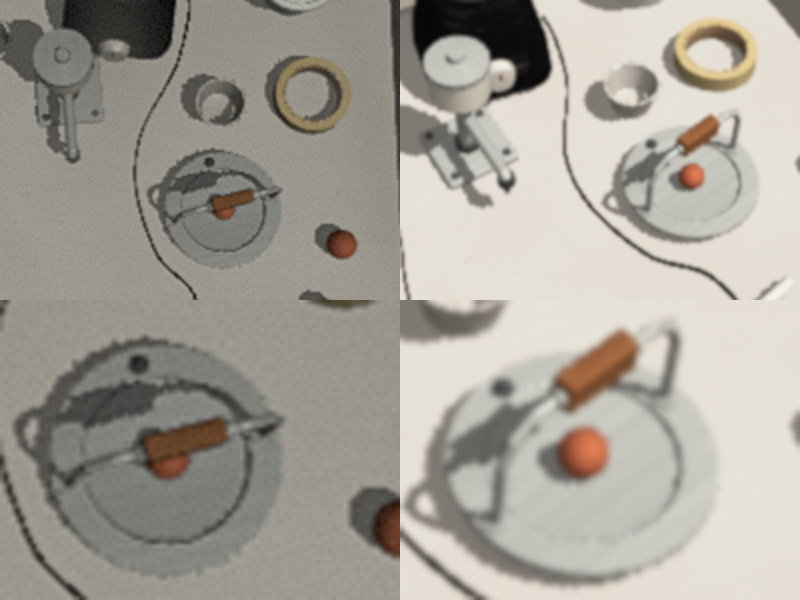

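Candidates for the ball, in top-view pixels:
- Orange ball in the dish, about (341,217), seen clearly in the side view at (356,208).
- Larger orange ball outside at (401,232).
- Turquoise ball at (392,268).

I choose the one in the dish. The dome is at top (334,191), and the plate is right of the stand. A cord lies between the plate and the stand.

Run:
```python
from h import *
a=cams.get_image("top");b=cams.get_image("side")
def tri(pa,pb):
    A=[];B=[]
    for im,p in((a,pa),(b,pb)):
        o,d=ray(im,*p);d/=np.linalg.norm(d);P=np.eye(3)-np.outer(d,d);A.append(P);B.append(P@o)
    return np.round(np.linalg.lstsq(np.vstack(A),np.hstack(B),rcond=None)[0],1)
R=lambda x:np.round(x,1)
print("grip",tri((346.7,210),(359.2,187.8)),R(at_z(a,346.7,210,112)))
print("dome",tri((334.5,191),(335.5,191.8)),R(at_z(a,334.5,191,26)),R(at_z(b,335.5,191.8,26)))
print("ball side",R(at_z(b,355.8,208.3,25)))
print("armend",tri((266,187),(263.5,211)),R(at_z(a,266,187,73)))
print("foot",[R(at_z(a,u,v,10)) for u,v in((248.5,171),(281.5,170))])
# plate rim: grip centroid colour
for n,c,e in (("plate","top",a),("plate","side",b)):
    for r in cams.cut_out(c,n)[:1]:
        m=r["pixels"].astype(np.uint8);k=max(cv2.findContours(m,0,2)[0],key=cv2.contourArea);el=cv2.fitEllipse(k);print(c,el,R(at_z(e,*el[0],12)))
for nme,uv in (("timer",(178,231)),("cup",(341,161)),("tape",(386,158)),("bigball",(401,232)),("pen",(330,280))):print(nme,R(at_z(a,*uv,20)))
```

```text
Traceback (most recent call last):
  File "h.py", line 7, in at_z
    o,d=ray(im,u,v);return o+d*(z-o[2])/d[2]
                                        ~^^^
IndexError: invalid index to scalar variable.
```

```bash
sed -i 's/R=np.array(im\["rotation"\])/R=rot(im["rotation"])/; 2a from scipy.spatial.transform import Rotation\nrot=lambda r:Rotation.from_rotvec(r).as_matrix() if np.size(r)==3 else np.array(r)' h.py
python3 - <<'E'
from h import *
a=cams.get_image("top");b=cams.get_image("side")
def tri(pa,pb):
    A=[];B=[]
    for im,p in((a,pa),(b,pb)):
        o,d=ray(im,*p);d/=np.linalg.norm(d);P=np.eye(3)-np.outer(d,d);A.append(P);B.append(P@o)
    return np.round(np.linalg.lstsq(np.vstack(A),np.hstack(B),rcond=None)[0],1)
R=lambda x:np.round(x,1)
print("grip",tri((346.7,210),(359.2,187.8)),R(at_z(a,346.7,210,112)))
print("dome",tri((334.5,191),(335.5,191.8)),R(at_z(a,334.5,191,26)),R(at_z(b,335.5,191.8,26)))
print("ball side",R(at_z(b,355.8,208.3,25)))
print("armend",tri((266,187),(263.5,211)),R(at_z(a,266,187,73)))
print("foot",[R(at_z(a,u,v,10)) for u,v in((248.5,171),(281.5,170))])
for n,c,e in (("plate","top",a),("plate","side",b)):
    for r in cams.cut_out(c,n)[:1]:
        m=r["pixels"].astype(np.uint8);k=max(cv2.findContours(m,0,2)[0],key=cv2.contourArea);el=cv2.fitEllipse(k);print(c,el,R(at_z(e,*el[0],12)))
for nme,uv in (("timer",(178,231)),("cup",(341,161)),("tape",(386,158)),("bigball",(401,232)),("pen",(330,280))):print(nme,R(at_z(a,*uv,20)))
w=cams.get_image("wrist");print(w["camera_matrix"],w["mount"])
o=ctrl.get_obs();print(rot(o["orientation"]).round(3))
E
```

```text
grip [ 490.7 -282.1   98.1] [ 488.4 -280.2  112. ]
dome [ 553.3 -261.9   21.8] [ 552.6 -261.3   26. ] [ 550.5 -260.3   26. ]
ball side [ 489.5 -280.1   25. ]
armend [556.  -80.4  51.6] [552.4 -80.2  73. ]
foot [array([609.7, -28.6,  10. ]), array([ 613.2, -119. ,   10. ])]
top ((340.8475036621094, 214.81005859375), (56.89313888549805, 57.471832275390625), 170.97804260253906) [ 490.4 -279.3   12. ]
side ((356.22845458984375, 209.111328125), (60.911094665527344, 68.89681243896484), 69.76107788085938) [ 494.8 -285.4   12. ]
timer [442.4 154.4  20. ]
cup [ 636.9 -280.5   20. ]
tape [ 646.2 -402.8   20. ]
bigball [ 444.7 -436.4   20. ]
pen [ 317.9 -247.9   20. ]
[[338.8647223    0.         278.4148245 ]
 [  0.         338.8647223  209.80681249]
 [  0.           0.           1.        ]] [[-1.16741056e-03 -9.54749511e-01 -2.97408825e-01  8.14618113e+01]
 [ 9.99999232e-01 -1.23835439e-03  5.01282667e-05  8.71892853e-01]
 [-4.16157463e-04 -2.97408538e-01  9.54750223e-01 -1.61753986e+02]
 [ 0.00000000e+00  0.00000000e+00  0.00000000e+00  1.00000000e+00]]
[[-0.957  0.291  0.   ]
 [ 0.291  0.957  0.   ]
 [-0.     0.    -1.   ]]
```

Best estimates so far:
- Plate: centre about (490,-280), yaw about 0.285.
- Nozzle: about (553,-80).
- Stand: yaw about 0.04.

Next I turn the tool and move to a look-down pose at about (500,-170).

Emit:
move_arm:
  steps:
    - [[0,0,0],1,0]
    - [[0,0,0],1,0]
    - [[0,0,0],1,0]
    - [[0,0,0],1,0]
    - [[0,0,0],1,0]
    - [[0,0,0],1,0]
    - [[0,0,0],1,0]
    - [[0,0,0],1,0]
    - [[0,0,0],1,0]
    - [[0,0,0],1,0]
    - [[0,0,0],1,0]
    - [[0,0,0],0.35,0]
    - [[-1,0.1,0],0,0]
    - [[-1,0.1,0],0,0]
    - [[-1,0.1,0],0,0]
    - [[-1,0.1,0],0,0]
    - [[-1,0.1,0],0,0]
    - [[-1,0.1,0],0,0]
    - [[-1,0.1,0],0,0]
    - [[-1,0.1,0],0,0]

```text
t: 3.02
ee_pos: [257.8, 410.4, 222.8]
orientation: [1.884, 2.514, 0.001]
ft_force: [0.3, 0.9, -0.4]
width: 87.8
grasp_force: 0.0
```

Emit:
move_arm:
  steps:
    - [[-1,0.1,0],0,0]
    - [[-1,0.1,0],0,0]
    - [[-1,0.1,0],0,0]
    - [[-1,0.1,0],0,0]
    - [[-1,0.1,0],0,0]
    - [[-1,0.1,0],0,0]
    - [[-1,0.1,0],0,0]
    - [[-1,0.1,0],0,0]
    - [[-1,0.1,0],0,0]
    - [[-1,0.1,0],0,0]
    - [[-1,0.1,0],0,0]
    - [[-1,0.1,0],0,0]
    - [[-1,0.1,0],0,0]
    - [[-1,0.1,0],0,0]
    - [[-1,0.1,0],0,0]
    - [[-1,0.1,0],0,0]
    - [[-1,0.1,0],0,0]
    - [[-1,0.1,0],0,0]
    - [[-1,0.1,0],0,0]
    - [[-1,0.1,0],0,0]

```text
t: 4.68
ee_pos: [446.2, -55.7, 222.9]
orientation: [1.884, 2.513, 0.0]
ft_force: [0.6, 0.5, 0.5]
width: 87.9
grasp_force: 0.0
```

Emit:
move_arm:
  steps:
    - [[-1,0.1,0],0,0]
    - [[-1,0.1,0],0,0]
    - [[-1,0.1,0],0,0]
    - [[-1,0.1,0],0,0]
    - [[-1,0.1,0],0,0]
    - [[0,0,0],0,0]
    - [[0,0,0],0,0]
    - [[0,0,0],0,0]

```text
t: 5.35
ee_pos: [492.4, -170.4, 222.4]
orientation: [-1.884, -2.513, 0.0]
ft_force: [-0.3, 0.3, 0.7]
width: 87.6
grasp_force: 0.0
```

```bash
cat >> h.py <<'E'
def wrist():
    o=ctrl.get_obs();im=cams.get_image("wrist");T=np.eye(4);T[:3,:3]=rot(o["orientation"]);T[:3,3]=o["ee_pos"]
    C=T@np.array(im["mount"]);im["xyz"]=C[:3,3];im["rotation"]=C[:3,:3];return im
E
python3 - <<'E'
from h import *
w=wrist();save(w,"w0.png")
cv2.imwrite("pics/w0s.png",cv2.resize(w["image"][:,:,::-1],(800,600),interpolation=cv2.INTER_CUBIC))
for t in("plate","grip","dome","ball","stand","nozzle_tip"):
    print(t,[(np.round(r["rect"]).tolist(),round(r["p"],2)) for r in cams.boxes_of("wrist",t)][:3])
np.savez("w0.npz",**{k:w[k] for k in("camera_matrix","rotation","xyz")})
E
```

```text
plate [([255.0, 269.0, 129.0, 129.0], 0.61)]
grip [([252.0, 269.0, 125.0, 129.0], 0.85)]
dome [([256.0, 271.0, 125.0, 135.0], 0.66)]
ball [([254.0, 270.0, 24.0, 20.0], 0.63), ([187.0, 375.0, 25.0, 12.0], 0.55)]
stand [([462.0, 146.0, 196.0, 122.0], 0.68)]
nozzle_tip [([460.0, 148.0, 200.0, 126.0], 0.91)]
```

View pics/w0s.png

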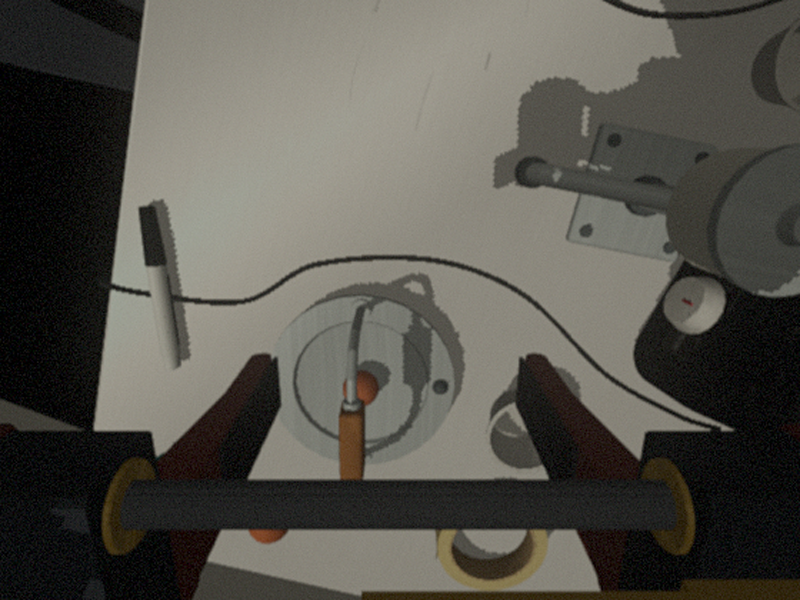

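The wrist view (in the 800 px picture) shows the dome at (441,386), the ball at (361,388), the arm and nozzle end at (530,172), and the foot screws at (614,140), (586,230) and (703,157). The cord runs between the plate and the stand.

```bash
python3 - <<'E'
from h import *
z=np.load("w0.npz");w={k:z[k] for k in z};g=cv2.imread("pics/w0.png",0)
R=lambda x:np.round(x,1);s=560/800
def blob(u,v,r=7):
    u,v=u*s,v*s;x0,y0=int(u-r),int(v-r);p=g[y0:y0+2*r+1,x0:x0+2*r+1].astype(float)
    wt=np.clip(np.median(p)-12-p,0,None);yy,xx=np.mgrid[y0:y0+2*r+1,x0:x0+2*r+1]
    return (wt*xx).sum()/wt.sum(),(wt*yy).sum()/wt.sum()
d=at_z(w,*blob(441,386),23);print("dome",R(d))
print("ball",R(at_z(w,361*s,388*s,25)))
H=[at_z(w,*blob(*p),10) for p in((614,140),(586,230),(703,157),(670,247))]
print("holes",[R(h) for h in H]);c=np.mean(H,0);print("holes mean",R(c))
for i,j in((1,0),(3,2)):print("yaw y",np.arctan2(*(-(H[i]-H[j])[:2]*[1,-1])) )
for i,j in((0,2),(1,3)):q=H[j]-H[i];print("yaw x",np.arctan2(q[1],q[0]),np.linalg.norm(q))
print("corners",R(at_z(w,568*s,240*s,10)),R(at_z(w,602*s,124*s,10)))
print("armend z66",R(at_z(w,530*s,172*s,66)))
a1,a2=at_z(w,545*s,175*s,70),at_z(w,662*s,197*s,70);print("arm yaw",np.arctan2(*(a2-a1)[[1,0]]),R(a1))
E
python3 - <<'E'
import cv2,sys
sys.path.insert(0,'.')
from h import *
im=cv2.imread("pics/w0.png")
f=lambda x,y,w,h,s:cv2.resize(im[y:y+h,x:x+w],(w*s,h*s),interpolation=cv2.INTER_CUBIC)
cv2.imwrite("pics/w0c.png",np.hstack([f(180,190,150,150,4)[:, :400*2][:600,:400+0] if 0 else cv2.resize(im[195:335,185:325],(400,400)),cv2.resize(im[75:215,345:485],(400,400),interpolation=cv2.INTER_CUBIC)]))
E
```

```text
dome [ 556.1 -260.5   23. ]
ball [ 493.6 -279.6   25. ]
holes [array([620.6, -40.3,  10. ]), array([ 626.6, -107.7,   10. ]), array([687.1, -33. ,  10. ]), array([696.2, -98.9,  10. ])]
holes mean [657.6 -70.   10. ]
yaw y -3.0524219333861753
yaw y -3.005017737066429
yaw x 0.10958206216491254 66.92060604361174
yaw x 0.1250805821925498 70.10712732578605
corners [ 616.5 -118.7   10. ] [608.  -32.6  10. ]
armend z66 [554.9 -80.7  66. ]
arm yaw 0.10544414908930815 [563.5 -80.   70. ]
```

View pics/w0c.png

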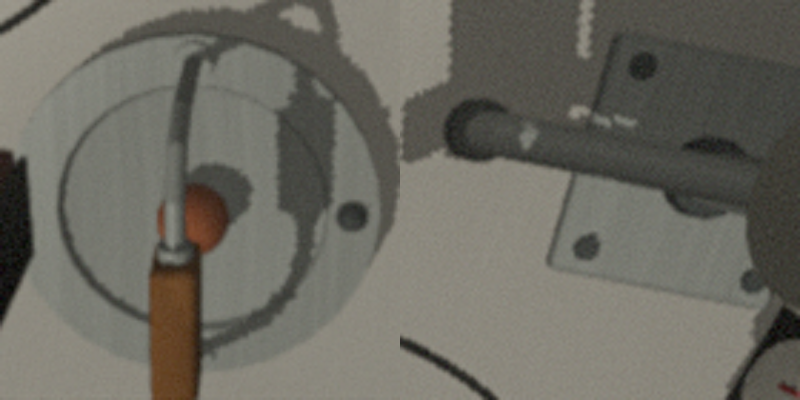

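Run:
```python
from h import *
z=np.load("w0.npz");w={k:z[k] for k in z};s=.35
o=np.array([492.4,-170.4]);psi=.284;ty=np.array([np.cos(psi),np.sin(psi)]);tx=np.array([-ty[1],ty[0]])
def pr(n,p):print(n,p.round(1),"tool x,y",((p[:2]-o)@tx).round(1),((p[:2]-o)@ty).round(1))
C=lambda u,v:(185+u*s,195+v*s)
pr("grip a",at_z(w,*C(176,270),112));pr("grip b",at_z(w,*C(176,390),112))
pr("dome",at_z(w,*C(352,216),24));pr("ball",at_z(w,*C(195,218),25));pr("uprt",at_z(w,*C(193,50),85))
pr("rim L/R mid",(at_z(w,*C(22,190),20)+at_z(w,*C(380,190),20))/2)
```

```text
grip a [ 487.2 -253.   112. ] tool x,y -77.8 -28.1
grip b [ 498.6 -296.4  112. ] tool x,y -122.7 -29.4
dome [ 556.1 -260.6   24. ] tool x,y -104.5 35.9
ball [ 494.1 -279.1   25. ] tool x,y -104.8 -28.8
uprt [ 473.9 -189.5   85. ] tool x,y -13.1 -23.1
rim L/R mid [ 493.5 -268.6   20. ] tool x,y -94.6 -26.5
```

Emit:
move_arm:
  steps:
    - [[-0.84,-0.23,0],0,0]
    - [[-0.84,-0.23,0],0,0]
    - [[-0.84,-0.23,0],0,0]
    - [[-0.84,-0.23,0],0,0]
    - [[-0.84,-0.23,0],0,0]
    - [[0,0,0],0,0]
    - [[0,0,0],0,0]
    - [[0,0,0.6],0,0]
    - [[0,0,0.6],0,0]
    - [[0,0,0],0,0]
    - [[0,0,0],0,0]

```text
t: 6.62
ee_pos: [494.3, -278.3, 192.2]
orientation: [-1.882, -2.513, 0.0]
ft_force: [-0.1, -0.3, -0.2]
width: 87.7
grasp_force: 0.0
```

Run:
```python
from h import *
w=wrist();b=cams.get_image("side");a=cams.get_image("top")
f=lambda im,x,y,ww,h:cv2.resize(im["image"][y:y+h,x:x+ww,::-1],(400,300),interpolation=cv2.INTER_CUBIC)
cv2.imwrite("pics/g1.png",np.vstack([np.hstack([f(w,0,0,560,420),f(b,280,120,140,105)]),np.hstack([f(a,270,150,140,105),f(w,140,200,280,210)])]))
o=ctrl.get_obs();print(o["ee_pos"],o["qpos"],o["ft_force"])
for t in("grip","dome"):
  print(proj(w,[493.5,-280,112]),proj(a,o["ee_pos"]),proj(b,o["ee_pos"]))
```

```text
[ 495.35796708 -279.38636467  193.60589365] [-5.34500921e-01  3.76656967e-01  1.78025355e+00  8.81688715e-05
  9.83478786e-01 -8.19663585e-01] [-0.0755071  -0.41478756 -0.22822451]
[275.76453246 220.80809193] [351.6151894  201.55712487] [361.39101415 157.51303442]
[275.76453246 220.80809193] [351.6151894  201.55712487] [361.39101415 157.51303442]
```

View pics/g1.png

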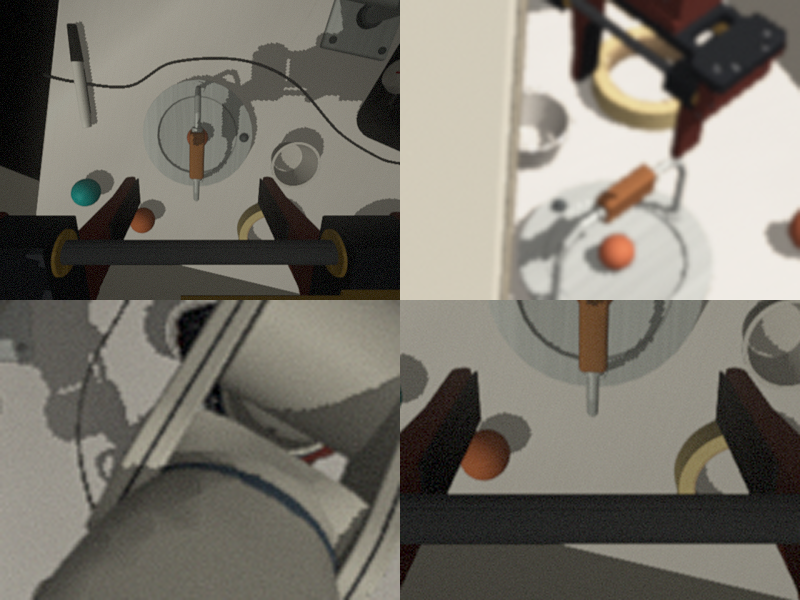

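The grip sits centred between the fingers to about 2 mm and is aligned to about 1°. I'll trim, descend and close softly.

Emit:
move_arm:
  steps:
    - [[0,-0.06,0.7],0.2,0]
    - [[0,0,0.8],0,0.2]
    - [[0,0,0.8],0,0.3]
    - [[0,0,0.8],0,0.4]
    - [[0,0,0.8],0,0.5]
    - [[0,0,0.5],0,0.6]
    - [[0,0,0],0,0.65]
    - [[0,0,0],0,0.7]
    - [[0,0,0],0,0.74]
    - [[0,0,0],0,0.76]
    - [[0,0,0],0,0.78]
    - [[0,0,0],0,0.79]
    - [[0,0,0],0,0.8]
    - [[0,0,0],0,0.81]
    - [[0,0,0],0,0.82]
    - [[0,0,0],0,0.83]
    - [[0,0,0],0,0.85]
    - [[0,0,0],0,0.9]
    - [[0,0,0],0,1]
    - [[0,0,0],0,1]

```text
t: 8.43
ee_pos: [493.4, -280.2, 82.9]
orientation: [1.906, 2.497, -0.0]
ft_force: [-2.5, 0.3, 5.0]
width: 15.9
grasp_force: 30.0
```

Run:
```python
from h import *
w=wrist();b=cams.get_image("side")
f=lambda im,x,y,ww,h:cv2.resize(im["image"][y:y+h,x:x+ww,::-1],(400,300),interpolation=cv2.INTER_CUBIC)
cv2.imwrite("pics/g2.png",np.hstack([f(w,0,0,560,420),f(b,280,120,140,105)]))
for i in range(3):
  o=ctrl.get_obs();print(o["t"],o["ee_pos"].round(1),o["orientation"].round(4),o["ft_force"].round(1),o["moment"].round(2),o["width"],o["grasp_force"]);cams.get_image("wrist")
print([(np.round(r["rect"]).tolist(),round(r["p"],2)) for r in cams.boxes_of("side","ball")])
```

```text
8.5333 [ 493.4 -280.1   82.8] [ 1.9059e+00  2.4974e+00 -1.0000e-04] [-3.   0.2  4.9] [-0.09  0.44 -0.02] 15.847205116975026 30.000799298286438
8.5833 [ 493.4 -280.2   82.9] [ 1.9058  2.4973 -0.    ] [-4.2  0.4  4.6] [-0.09  0.45  0.  ] 15.929591626419306 30.000786781311035
8.6333 [ 493.4 -280.1   82.9] [ 1.9059  2.4973 -0.    ] [-3.5 -0.   4.6] [-0.03  0.42 -0.03] 16.095688932290887 30.000867247581482
[([425.0, 200.0, 17.0, 17.0], 0.78), ([355.0, 212.0, 72.0, 57.0], 0.74), ([438.0, 236.0, 26.0, 19.0], 0.71)]
```

View pics/g2.png

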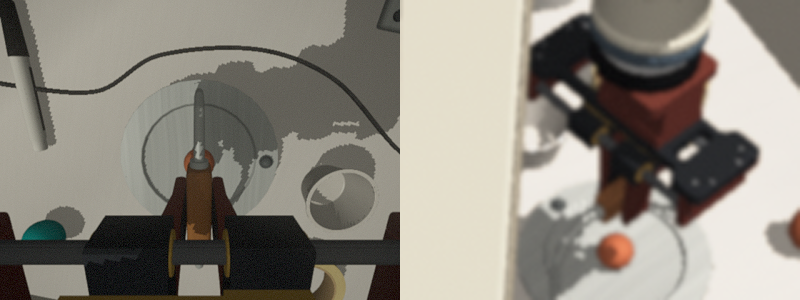

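The plate is gripped (16 mm, 30 N), the ball is in the middle and the dome is visible to the wrist camera. I slide gently left to a point in front of the nozzle, then turn to the stand's yaw.

Emit:
move_arm:
  steps:
    - [[0.08,0,0],0,1]
    - [[0.16,0,0],0,1]
    - [[0.24,0,0],0,1]
    - [[0.32,0,0],0,1]
    - [[0.4,0,0],0,1]
    - [[0.4,0,0],0,1]
    - [[0.4,0,0],0,1]
    - [[0.4,0,0],0,1]
    - [[0.4,0,0],0,1]
    - [[0.4,0,0],0,1]
    - [[0.4,0,0],0,1]
    - [[0.4,0,0],0,1]
    - [[0.4,0,0],0,1]
    - [[0.4,0,0],0,1]
    - [[0.4,0,0],0,1]
    - [[0.4,0,0],0,1]

```text
t: 10.07
ee_pos: [456.2, -144.2, 82.8]
orientation: [1.906, 2.497, 0.0]
ft_force: [0.8, -1.9, 5.7]
width: 15.9
grasp_force: 30.0
```

Emit:
move_arm:
  steps:
    - [[0.4,0,0],0,1]
    - [[0.4,0,0],0,1]
    - [[0.4,0,0],0,1]
    - [[0.32,0,0],0,1]
    - [[0.28,0,0],0,1]
    - [[0.2,0,0],0.05,1]
    - [[0.12,0,0],0.1,1]
    - [[0.08,0,0],0.2,1]
    - [[0,0,0],0.2,1]
    - [[0,0,0],0.2,1]
    - [[0,0,0],0.2,1]
    - [[0,0,0],0.2,1]
    - [[0,0,0],0.2,1]
    - [[0,0,0],0.2,1]
    - [[0,0,0],0.2,1]
    - [[0,0,0],0.1,1]
    - [[0,0,0],0.05,1]
    - [[0,0,0],0,1]
    - [[0,0,0],0,1]

```text
t: 11.65
ee_pos: [441.5, -91.3, 82.8]
orientation: [-2.106, -2.331, -0.0]
ft_force: [0.2, -0.4, 7.2]
width: 15.7
grasp_force: 30.0
```

Run:
```python
from h import *
w=wrist();b=cams.get_image("side");save(w,"w3.png")
np.savez("w3.npz",**{k:w[k] for k in("camera_matrix","rotation","xyz")})
f=lambda im,x,y,ww,h,W=400,H=300:cv2.resize(im["image"][y:y+h,x:x+ww,::-1],(W,H),interpolation=cv2.INTER_CUBIC)
cv2.imwrite("pics/g3.png",np.vstack([np.hstack([f(w,0,0,560,420),f(b,180,120,140,105)]),f(w,280,40,280,105,800,300)]))
o=ctrl.get_obs();print(o["t"],o["ee_pos"].round(1),o["orientation"].round(4),o["ft_force"].round(1),o["moment"].round(2),o["width"],o["grasp_force"],o["qpos"].round(3))
```

```text
11.75 [441.5 -91.3  82.8] [-2.1057e+00 -2.3310e+00 -1.0000e-04] [ 0.6 -0.3  8.1] [-0.08  0.    0.09] 15.795010689319913 30.003072917461395 [-0.23   0.411  2.094  0.     0.636 -0.332]
```

View pics/g3.png

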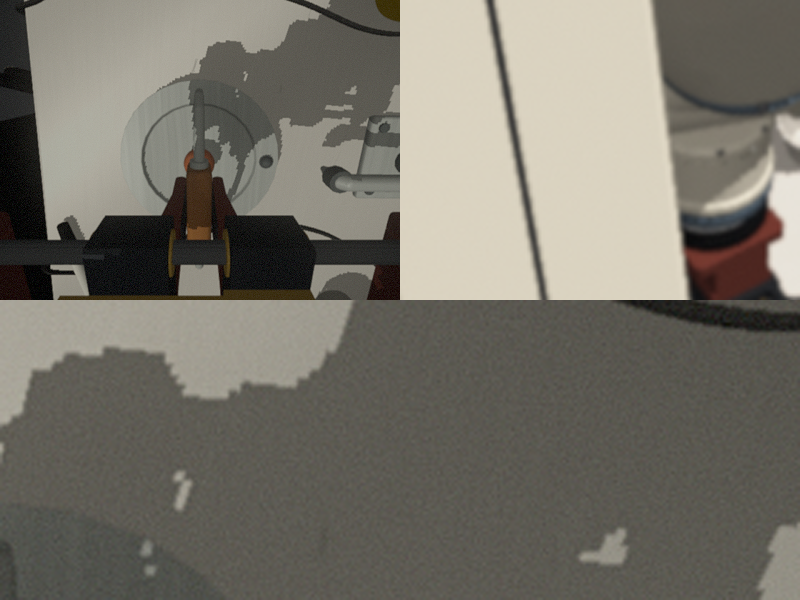

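Run:
```python
from h import *
im=cv2.imread("pics/w3.png");im=cv2.convertScaleAbs(im[140:300,346:560],alpha=1.3,beta=10)
cv2.imwrite("pics/w3c.png",cv2.resize(im,(749,560),interpolation=cv2.INTER_CUBIC))
z=np.load("w3.npz");w={k:z[k] for k in z}
print("pred nozzle tip px",proj(w,[555.5,-80.8,34]),"crop",(proj(w,[555.5,-80.8,34])-[346,140])*3.5,"dome pred",(proj(w,[441.5+66*np.cos(.1016),-91.3+66*np.sin(.1016),25])-[346,140])*3.5)
```

```text
pred nozzle tip px [449.03192317 235.659222  ] crop [360.61173108 334.807277  ] dome pred [ 93.99157035 313.08996665]
```

View pics/w3c.png

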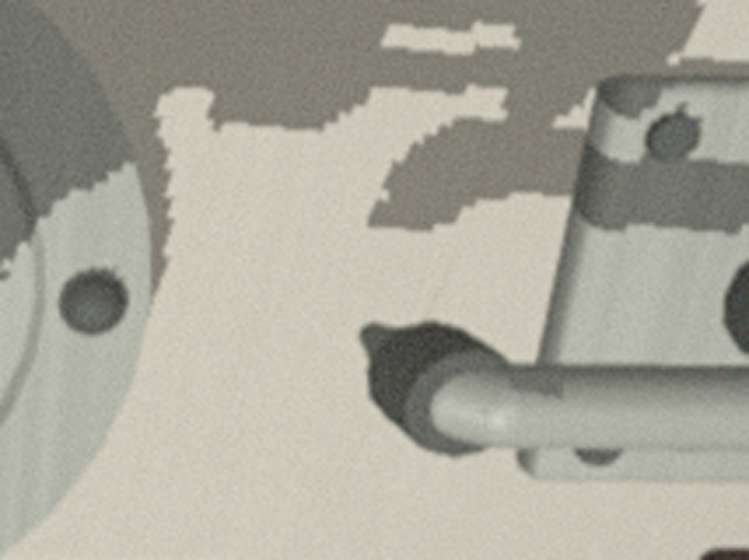

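The crop shows the dome at (93,302) and the nozzle's lower end at about (373,333). The arm and foot edges run along the image rows, so the yaw matches.

Run:
```python
from h import *
z=np.load("w3.npz");w={k:z[k] for k in z};psi=.1016
ty=np.array([np.cos(psi),np.sin(psi)]);tx=np.array([-ty[1],ty[0]]);o=np.array([441.5,-91.3])
P=lambda u,v,h:at_z(w,346+u/3.5,140+v/3.5,h)
for n,p in(("dome",P(93,301,24)),("tip",P(373,333,34)),("hole1",P(673,137,10)),("hole2",P(598,455,10)),("arm1",P(520,408,73)),("arm2",P(735,407,73))):
    print(n,p.round(1),"tool",((p[:2]-o)@tx).round(1),((p[:2]-o)@ty).round(1))
```

```text
dome [506.8 -82.5  24. ] tool 2.2 65.9
tip [557.8 -80.2  34. ] tool -0.8 116.8
hole1 [621.4 -40.8  10. ] tool 32.0 184.1
hole2 [ 628.2 -111.5   10. ] tool -39.0 183.7
arm1 [561.2 -77.2  73. ] tool 1.9 120.5
arm2 [595.  -73.6  73. ] tool 2.0 154.5
```

```bash
cat > fit.py <<'E'
from h import *
from scipy.optimize import least_squares
def fit(w,g,o,psi,r,z=20,band=5):
    ty=np.array([np.cos(psi),np.sin(psi)]);tx=np.array([-ty[1],ty[0]]);g=cv2.GaussianBlur(g.astype(np.float32),(0,0),1)
    c=np.zeros(2)
    for it in range(4):
        A=[];B=[];th=np.radians(np.arange(-30,211,4)) # tool frame, x = up
        for t in th:
            n=np.array([np.sin(t),np.cos(t)]) # tool x, tool y
            s=np.arange(-band,band+.01,.25)
            v=[]
            for q in s:
                m=c+(r+q)*n;p=proj(w,[*(o+m[0]*tx+m[1]*ty),z]);v.append(cv2.getRectSubPix(g,(1,1),tuple(map(float,p)))[0,0])
            d=np.abs(np.gradient(v))if r>60 else -np.array(v)
            k=np.argmax(d[1:-1])+1
            if d[k]>(1.2 if r>60 else -1e9):A.append(n);B.append(s[k])
        A=np.array(A);B=np.array(B)
        f=least_squares(lambda x:A@x[:2]+x[2]-B,[0,0,0],loss="soft_l1",f_scale=.5).x;c=c+f[:2]
    return c.round(2),f[2].round(2),len(B),np.median(np.abs(A@f[:2]+f[2]-B)).round(2)
if __name__=="__main__":
    z=np.load("w3.npz");w={k:z[k] for k in z};g=cv2.imread("pics/w3.png",0)
    o=np.array([441.5,-91.3])
    for r,zz in((78,20),(55,20)):print(r,fit(w,g,o,.1016,r,zz))
E
python3 fit.py
```

```text
78 (array([1.71, 0.98]), np.float64(-0.41), 49, np.float64(0.55))
55 (array([1.78, 0.74]), np.float64(0.07), 61, np.float64(0.17))
```

Emit:
move_arm:
  steps:
    - [[-0.04,0.04,0],0,1]
    - [[-0.04,0.08,0],0,1]
    - [[-0.04,0.12,0],0,1]
    - [[0,0.16,0],0,1]
    - [[0,0.2,0],0,1]
    - [[0,0.2,0],0,1]
    - [[0,0.2,0],0,1]
    - [[0,0.2,0],0,1]
    - [[0,0.16,0],0,1]
    - [[0,0.12,0],0,1]
    - [[0,0.08,0],0,1]
    - [[0,0.04,0],0,1]
    - [[0,0,0],0,1]
    - [[0,0,0],0,1]
    - [[0,0,0],0,1]

```text
t: 13.0
ee_pos: [481.0, -90.1, 82.8]
orientation: [-2.105, -2.33, 0.001]
ft_force: [-1.9, 0.5, 9.5]
width: 15.6
grasp_force: 30.0
```

Run:
```python
from h import *
from fit import fit
w=wrist();save(w,"w4.png");np.savez("w4.npz",**{k:w[k] for k in("camera_matrix","rotation","xyz")})
o=ctrl.get_obs();rv=o["orientation"];psi=2*np.arctan2(abs(rv[1]),abs(rv[0]))-np.pi/2
print(o["t"],o["ee_pos"].round(1),psi,o["ft_force"].round(1),o["moment"].round(2))
for r in(78,55):print(fit(w,cv2.cvtColor(w["image"],cv2.COLOR_RGB2GRAY),o["ee_pos"][:2],psi,r))
im=cv2.convertScaleAbs(cv2.imread("pics/w4.png")[170:300,330:503],alpha=1.4,beta=10)
cv2.imwrite("pics/w4c.png",cv2.resize(im,None,fx=4.5,fy=4.5,interpolation=cv2.INTER_CUBIC))
```

```text
13.05 [481.  -90.1  82.8] 0.10130127654091381 [-1.3  0.1  9. ] [-0.13  0.24 -0.03]
(array([1.27, 1.15]), np.float64(0.14), 42, np.float64(0.89))
(array([1.74, 0.75]), np.float64(0.1), 61, np.float64(0.14))
```

View pics/w4c.png

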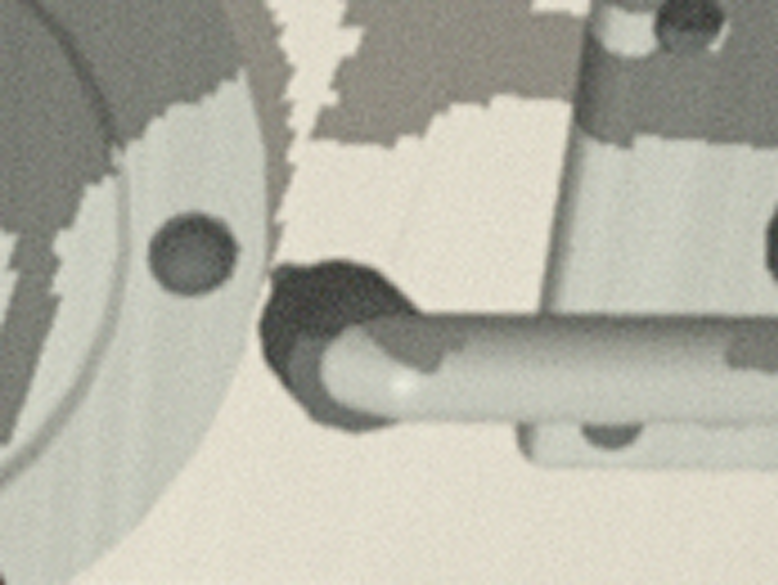

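Run:
```python
from h import *
z=np.load("w4.npz");w={k:z[k] for k in z};psi=.1013
ty=np.array([np.cos(psi),np.sin(psi)]);tx=np.array([-ty[1],ty[0]]);o=np.array([481,-90.1])
P=lambda u,v,h:at_z(w,330+u/4.5,170+v/4.5,h)
T=lambda p:(((p[:2]-o)@tx).round(1),((p[:2]-o)@ty).round(1))
print("dome",T(P(193,254,24)))
for uv in((285,273),(290,278)):print("tip",T(P(*uv,34)))
print("arm ctr z66",T(P(480,368,66)),T(P(700,368,66)))
t=np.linspace(0,6.28,60)
for n,c in(("w3",[557.8,-80.2]),("w0",[555.5,-80.8])):
  print(n,T(np.array(c)))
  for zz in(73,66,55,45):
    q=np.array([(proj(w,[c[0]+10*np.cos(a),c[1]+10*np.sin(a),zz])-[330,170])*4.5 for a in t]);print(n,zz,q.min(0).round(),q.max(0).round())
  print((proj(w,[*c,34])-[330,170])*4.5)
```

```text
dome (np.float64(1.9), np.float64(66.1))
tip (np.float64(2.6), np.float64(76.9))
tip (np.float64(1.8), np.float64(77.7))
arm ctr z66 (np.float64(1.7), np.float64(91.5)) (np.float64(1.7), np.float64(119.5))
w3 (np.float64(2.1), np.float64(77.4))
w3 73 [310. 314.] [473. 462.]
w3 66 [291. 292.] [449. 437.]
w3 55 [264. 262.] [414. 400.]
w3 45 [242. 237.] [385. 369.]
[288.034785   276.02249172]
w0 (np.float64(1.7), np.float64(75.1))
w0 73 [290. 316.] [454. 465.]
w0 66 [272. 295.] [430. 439.]
w0 55 [246. 264.] [396. 402.]
w0 45 [225. 239.] [368. 372.]
[271.86626214 278.35022292]
```

The model outline fits the nozzle, so 11.3 mm remain straight ahead with no sideways error. I advance, then pause.

Emit:
move_arm:
  steps:
    - [[0,0.05,0],0,1]
    - [[0,0.1,0],0,1]
    - [[0,0.15,0],0,1]
    - [[0,0.1,0],0,1]
    - [[0,0.05,0],0,1]
    - [[0,0,0],0,1]
    - [[0,0,0],0,1]
    - [[0,0,0],0,1]

```text
t: 13.72
ee_pos: [492.3, -88.9, 82.8]
orientation: [-2.105, -2.33, 0.001]
ft_force: [-2.1, 0.7, 8.6]
width: 16.1
grasp_force: 30.0
```

Run:
```python
from h import *
from fit import fit
w=wrist();save(w,"w5.png")
o=ctrl.get_obs();rv=o["orientation"];psi=2*np.arctan2(abs(rv[1]),abs(rv[0]))-np.pi/2
print(o["t"],o["ee_pos"].round(1),psi,o["ft_force"].round(1),o["moment"].round(2))
print(fit(w,cv2.cvtColor(w["image"],cv2.COLOR_RGB2GRAY),o["ee_pos"][:2],psi,55))
ty=np.array([np.cos(psi),np.sin(psi)]);tx=np.array([-ty[1],ty[0]])
d=o["ee_pos"][:2]+1.9*tx+66.1*ty;print("dome",d,"vs tip 557.8 -80.2")
```

```text
13.7667 [492.3 -89.   82.8] 0.10126804967032643 [-2.9 -0.6  9.1] [-0.08  0.26  0.05]
(array([1.74, 0.74]), np.float64(0.11), 61, np.float64(0.14))
dome [557.84641951 -80.38264517] vs tip 557.8 -80.2
```

On the mark. I hold for about 1.5 s, then draw straight back.

Emit:
move_arm:
  steps:
    - [[0,0,0],0,1]
    - [[0,0,0],0,1]
    - [[0,0,0],0,1]
    - [[0,0,0],0,1]
    - [[0,0,0],0,1]
    - [[0,0,0],0,1]
    - [[0,0,0],0,1]
    - [[0,0,0],0,1]
    - [[0,0,0],0,1]
    - [[0,0,0],0,1]
    - [[0,0,0],0,1]
    - [[0,0,0],0,1]
    - [[0,0,0],0,1]
    - [[0,0,0],0,1]
    - [[0,0,0],0,1]
    - [[0,0,0],0,1]
    - [[0,0,0],0,1]
    - [[0,0,0],0,1]

```text
t: 15.27
ee_pos: [492.3, -88.9, 82.8]
orientation: [-2.105, -2.33, 0.001]
ft_force: [-1.7, 0.3, 9.1]
width: 15.8
grasp_force: 30.0
```

Emit:
move_arm:
  steps:
    - [[0,-0.04,0],0,1]
    - [[0,-0.08,0],0,1]
    - [[0,-0.12,0],0,1]
    - [[0,-0.16,0],0,1]
    - [[0,-0.2,0],0,1]
    - [[0,-0.24,0],0,1]
    - [[0,-0.24,0],0,1]
    - [[0,-0.24,0],0,1]
    - [[0,-0.24,0],0,1]
    - [[0,-0.24,0],0,1]
    - [[0,-0.24,0],0,1]
    - [[0,-0.24,0],0,1]
    - [[0,-0.2,0],0,1]
    - [[0,-0.16,0],0,1]
    - [[0,-0.12,0],0,1]
    - [[0,-0.08,0],0,1]
    - [[0,-0.04,0],0,1]
    - [[0,0,0],0,1]
    - [[0,0,0],0,1]

```text
t: 16.85
ee_pos: [421.1, -96.9, 82.8]
orientation: [-2.106, -2.331, 0.0]
ft_force: [1.5, 0.8, 6.6]
width: 16.0
grasp_force: 30.0
```

Run:
```python
from h import *
from fit import fit
w=wrist();save(w,"w6.png")
o=ctrl.get_obs();rv=o["orientation"];psi=2*np.arctan2(abs(rv[1]),abs(rv[0]))-np.pi/2
print(o["t"],o["ee_pos"].round(1),psi,o["ft_force"].round(1),o["moment"].round(2))
print(fit(w,cv2.cvtColor(w["image"],cv2.COLOR_RGB2GRAY),o["ee_pos"][:2],psi,55))
for f in("w4","w6"):
  h=cv2.cvtColor(cv2.imread(f"pics/{f}.png"),cv2.COLOR_BGR2HSV);m=cv2.inRange(h,(3,140,60),(12,255,255));m[:195]=0;m[240:]=0;m[:,:230]=0;m[:,330:]=0
  p=np.argwhere(m);print(f,len(p),p.mean(0),p.min(0),p.max(0))
```

```text
16.9 [421.1 -96.9  82.8] 0.10114490110889585 [ 0.8 -1.   7.1] [-0.14 -0.07  0.03]
(array([1.76, 0.77]), np.float64(0.07), 61, np.float64(0.08))
w4 228 [223.86842105 275.36842105] [212 258] [238 299]
w6 242 [223.3553719  275.00826446] [211 258] [238 298]
```

Emit:
move_arm:
  steps:
    - [[0,0,-0.04],0,1]
    - [[0,0,-0.08],0,1]
    - [[0,0,-0.12],0,1]
    - [[0,0,-0.16],0,1]
    - [[0,0,-0.2],0,1]
    - [[0,0,-0.24],0,1]
    - [[0,0,-0.28],0,1]
    - [[0,0,-0.3],0,1]
    - [[0,0,-0.3],0,1]
    - [[0,0,-0.3],0,1]
    - [[0,0,-0.3],0,1]
    - [[0,0,-0.3],0,1]
    - [[0,0,-0.3],0,1]
    - [[0,0,-0.28],0,1]
    - [[0,0,-0.24],0,1]
    - [[0,0,-0.2],0,1]
    - [[0,0,-0.16],0,1]
    - [[0,0,-0.12],0,1]
    - [[0,0,-0.08],0,1]
    - [[0,0,-0.04],0,1]

```text
t: 18.57
ee_pos: [421.6, -97.1, 183.8]
orientation: [-2.106, -2.331, 0.0]
ft_force: [0.2, 0.9, -3.9]
width: 15.7
grasp_force: 30.0
```

```bash
cat > chk.py <<'E'
from h import *
from fit import fit
import sys
w=wrist();save(w,sys.argv[1]+".png")
o=ctrl.get_obs();rv=o["orientation"];psi=2*np.arctan2(*(np.array([rv[1],rv[0]])*np.sign(rv[0])))-np.pi/2
print(o["t"],o["ee_pos"].round(1),rv.round(4),psi,o["ft_force"].round(1),o["moment"].round(2),o["qpos"].round(3),o["width"])
g=cv2.cvtColor(w["image"],cv2.COLOR_RGB2GRAY)
z=o["ee_pos"][2]-82.8+20
for r in(55,78):print(fit(w,g,o["ee_pos"][:2],psi,r,z))
h=cv2.cvtColor(w["image"],cv2.COLOR_RGB2HSV);m=cv2.inRange(h,(3,140,60),(12,255,255));m[:195]=0;m[240:]=0;m[:,:230]=0;m[:,330:]=0
p=np.argwhere(m);print(len(p),p.mean(0),p.min(0),p.max(0))
E
python3 chk.py w7
```

```text
18.6167 [421.6 -97.1 183.8] [2.1061 2.331  0.    ] 0.10126006638965701 [ 0.2 -0.1 -2.5] [-0.04  0.14  0.04] [-0.254  0.198  2.071 -0.     0.873 -0.355] 15.946321344902065
(array([1.81, 0.72]), np.float64(0.1), 61, np.float64(0.13))
(array([1.2, 0.5]), np.float64(-0.48), 60, np.float64(0.24))
216 [223.71759259 275.14351852] [211 258] [238 298]
```

Emit:
move_arm:
  steps:
    - [[0,0,0],-0.1,1]
    - [[0,0,0],-0.2,1]
    - [[0,0,0],-0.3,1]
    - [[0,0,0],-0.4,1]
    - [[0,0,0],-0.5,1]
    - [[0,0,0],-0.6,1]
    - [[0,0,0],-0.6,1]
    - [[0,0,0],-0.6,1]
    - [[0,0,0],-0.6,1]
    - [[0,0,0],-0.6,1]
    - [[0,0,0],-0.6,1]
    - [[0,0,0],-0.6,1]
    - [[0,0,0],-0.6,1]
    - [[0,0,0],-0.6,1]
    - [[0,0,0],-0.6,1]
    - [[0,0,0],-0.6,1]
    - [[0,0,0],-0.6,1]
    - [[0,0,0],-0.6,1]
    - [[0,0,0],-0.6,1]

```text
t: 20.2
ee_pos: [421.4, -97.0, 183.4]
orientation: [-0.931, -3.0, 0.0]
ft_force: [0.0, -0.7, -3.2]
width: 16.0
grasp_force: 30.0
```

Emit:
move_arm:
  steps:
    - [[0,0,0],-0.6,1]
    - [[0,0,0],-0.6,1]
    - [[0,0,0],-0.6,1]
    - [[0,0,0],-0.6,1]
    - [[0,0,0],-0.6,1]
    - [[0,0,0],-0.6,1]
    - [[0,0,0],-0.6,1]
    - [[0,0,0],-0.6,1]
    - [[0,0,0],-0.6,1]
    - [[0,0,0],-0.6,1]
    - [[0,0,0],-0.5,1]
    - [[0,0,0],-0.4,1]
    - [[0,0,0],-0.3,1]
    - [[0,0,0],-0.2,1]
    - [[0,0,0],-0.1,1]
    - [[0,0,0],0,1]
    - [[0,0,0],0,1]
    - [[0,0,0],0,1]
    - [[0,0,0],0,1]
    - [[0,0,0],0,1]

```text
t: 21.87
ee_pos: [421.6, -97.1, 183.7]
orientation: [-0.077, 3.141, -0.0]
ft_force: [0.5, -0.3, -4.7]
width: 15.7
grasp_force: 30.0
```

```bash
python3 chk.py w8
python3 - <<'E'
from h import *
a=cams.get_image("top");w=cv2.imread("pics/w8.png")
f=lambda im,x,y,W,H:cv2.resize(im[y:y+H,x:x+W],(400,300),interpolation=cv2.INTER_CUBIC)
cv2.imwrite("pics/end.png",np.hstack([w and 0 if False else f(w,0,0,560,420),f(a["image"][:,:,::-1],150,60,320,240)]))
E
```

```text
21.9167 [421.6 -97.1 183.7] [-0.0766  3.1406  0.    ] -4.66362182305234 [-0.3 -0.1 -3.7] [0.09 0.04 0.05] [-0.254  0.198  2.071  0.     0.872 -1.873] 15.665076875741798
(array([0.15, 0.67]), np.float64(0.14), 61, np.float64(0.14))
(array([-1.49,  1.5 ]), np.float64(0.31), 60, np.float64(0.48))
303 [222.87788779 277.17491749] [211 258] [239 299]
```

View pics/end.png

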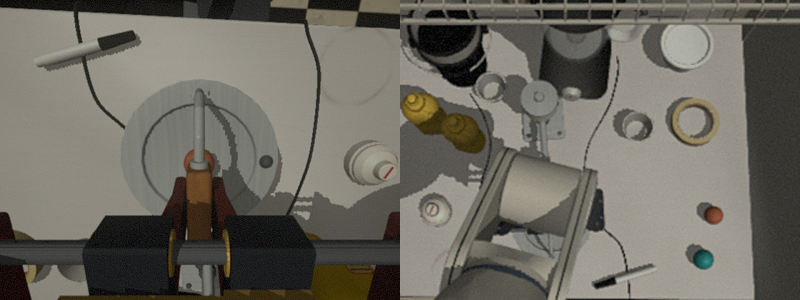

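The plate is up, the ball is centred and the dome points left in the wrist view. The turn is 3° short, so I finish it and settle.

Emit:
move_arm:
  steps:
    - [[0,0,0],-0.1,1]
    - [[0,0,0],-0.2,1]
    - [[0,0,0],-0.2,1]
    - [[0,0,0],-0.1,1]
    - [[0,0,0],0,1]
    - [[0,0,0],0,1]
    - [[0,0,0],0,1]
    - [[0,0,0],0,1]
    - [[0,0,0],0,1]
    - [[0,0,0],0,1]
    - [[0,0,0],0,1]
    - [[0,0,0],0,1]
    - [[0,0,0],0,1]
    - [[0,0,0],0,1]
    - [[0,0,0],0,1]
    - [[0,0,0],0,1]

```text
t: 23.3
ee_pos: [421.6, -97.1, 183.7]
orientation: [0.159, -3.138, 0.0]
ft_force: [0.2, -0.3, -4.0]
width: 15.9
grasp_force: 30.0
```

```bash
python3 chk.py w9; python3 -c "
from h import *
print(ctrl.close_job())"
```

```text
23.35 [421.6 -97.1 183.7] [ 0.1591 -3.1375 -0.    ] -4.611072198216805 [ 0.7  0.  -3.7] [-0.01 -0.02  0.  ] [-0.254  0.198  2.071 -0.     0.872 -1.926] 16.0749185201444
(array([0.04, 0.65]), np.float64(0.2), 61, np.float64(0.14))
(array([-0.97,  1.1 ]), np.float64(-0.18), 61, np.float64(0.35))
294 [222.52380952 276.62585034] [210 258] [239 298]
the job is handed in; nothing more can be done
None
```

The job is handed in at about 23 s: by my wrist-camera measurements the dome sat under the nozzle tip to within a millimetre and was held there for over a second, then the plate was drawn back, lifted 10 cm and turned a quarter turn left, and it is still held level in front of the stand with the ball in the middle of the dish.

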